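# Close and lock the child-safe medicine box

## Robot

A 6-joint arm with a two-finger parallel gripper is mounted at the origin on the work surface. World frame = base frame: x ahead of the robot, y to its left, z up, the work surface at z = 0. Lengths are in mm, angles in degrees, forces in N, time in s.
With the tool pointing down it reaches from about 350 to 850 mm from the base axis. Payload 8.1 kg.
Tool frame: the origin (TCP) lies on the centre line of the jaws, within the pads' length; the fingertips stand 19 mm ahead of it and the grasp point (between the pads) is the TCP; z points along the fingers, y is the direction in which the jaws open and shut (so a half turn about z gives the same grasp; the last joint's range is limited). The gripper opens to 85 mm and grips with 20 to 120 N. Pads are 22 mm wide; open, the fingers measure 114 mm over their backs; the gripper's body (76 mm by 85 mm) begins 54 mm behind the grasp point. The pads swing forward as they close: fully open they stand 13 mm farther back than shut.
Start: joints at [-71.07, 7.471, 85.268, -0, 87.261, -4.893], TCP at [242.373, -548.872, 227.292] pointing down, gripper open.
Joint ranges: [-169.43, 169.43], [-51.17, 129.36], [1.28, 143.12], [-76.62, 256.62], [0, 156.53], [-152.29, 152.29]. Speed limits (degrees/s): [136.94, 136.94, 159.86, 180, 180, 180].

## Interface

Orientations are given as [roll, pitch, yaw] about the fixed x, y, z axes, in that order (R = Rz(yaw) Ry(pitch) Rx(roll)).
In Python, from bench import r, viewer gives the robot as it stands.
- The arm moves only by the tool carry_out, never from a script. Its argument "commands" is a list that holds one entry, the list of rows, each a list of 7 numbers: the finger opening in mm, from 0 to 85.4, then the shift along the tool's x, y, z in mm, then the turn, a rotation vector about the tool's x, y, z in degrees. A call has 1 to 5 rows; each row is the pose to reach, as a shift and turn from the pose commanded when the call began, along the tool's axes at that moment; what a row does not reach only later rows make up. A row lasts 1/8 s, in which the tool goes at most 62.5 mm and 10.7 degrees, less where a joint would pass 70% of its speed; a pose out of reach is approached as far as the arm can. A call with a gripper value outside its range is refused whole. The fingers move at their own pace and stop on an object; "grip_force" is the grip in N (left out, the last holds). Time passes only in rows, so rows that repeat a pose let the fingers close. It gives the time, the measured TCP pose, the force and the opening at its end, in the units of the state.
- r.sense(): the state, without advancing time (a new reading comes with each control period).
- viewer.snapshot(name): name is "scene" or "top" or "wrist"; returns the picture (480x640x3 uint8, red, green, blue); there is no depth.
- viewer.calibration(name): a dict with "camera_matrix" (3x3 intrinsics, pixels), "rvec" (rotation vector, rad) and "tvec" (3), from world to camera coordinates, as OpenCV has them. Camera axes: x right, y down, z forward; pixel columns grow to the right and rows downward; lengths in mm; the calibration is good to about 2 mm. A picture is of the moment at which its call begins: read the wrist's pose just before it. calibration takes no time and is no camera call; for the wrist camera it gives the pose at the moment of the call.
- r.hand_in(): hands the job in, once; it reports no verdict.
The state is a dict: "time": time; "joint_pos": joint angles; "qd": joint speeds; "joint_efforts": joint torques, N m; "tool_pos": TCP position; "tcp_rot": TCP orientation; "ft_force": force on the tool from outside, world axes, zero at the start; "wrist_torque": the same for the moment, N m; "finger_gap": finger opening in mm.
Only numpy, scipy, OpenCV 4.12 (cv2) and the standard library are available. Lean on these libraries where they do the work, as an engineer would, in place of code of your own. Each camera call takes 0.05 s, during which the arm holds its last target. There are 200 camera calls.

## Task

Close the child-safe medicine box on the vanity top: with a fingertip press the long red spring bar down and keep it down while you push the blue cover by its upright ear over the red catch, then push the cover on until it is fully home and the catch springs up behind it and locks it shut. Only press and push, without pinching or forcing anything, pick nothing up, and leave the lotion bottle, the cream jar and the tumbler standing where they are.

Things in the scene. Friction and masses are not known exactly. Their poses are not given: they have to be found in the camera images.
- medbox: White box fixed to the counter, 170 (its x) x 305 (its y) x 66 mm high. Origin on the counter; z up. y = sliding direction: parking deck at y -165 to -16 mm, catch at y 0, open compartment with pill bottles y 14 to 138. The cover runs at x -65 to 44, top z 60. Walls and lip at its -x side and at both ends rise to z 66. The +x side (x 45 to 95) is the open ledge, top z 32, no outer wall.
- cover (a joint): Slide of the flat blue cover (109 x 120 x 8 mm, white cross, captive), m, growing to box +y; cover centre at box y = -98 mm + value. Starts 0 to 0.020. Friction 1 N (2 N while on the catch); stays where left. 0.032: blocked by the raised catch; from 0.037 it lies on the catch and keeps it down by itself; 0.164: clears the catch, which springs up behind it; 0.172: end stop, fully home.
- ear_push (a point): Middle of the rear (-y) face, the face to push, of the cover's blue upright ear; moves with the cover: box x 70 mm, y = -78 mm + cover value, z 72 mm. The ear is a plate 8 mm thick along y, box x 44 to 89, z 58 to 84 mm, beside the cover, travelling above bar and ledge. Its front (+y) face never needs touching: fingers pressing there mean a pinch.
- catch (a joint): Travel of the red spring catch, m: 0 = up, 0.010 = fully down (hard stop). Spring 2.5 N when up, 6 N fully down; springs back when let go. It must be down more than 0.008 for the cover to enter over it; under the cover it stays at about 0.008.
- stop_block (a point): Centre of the top of the catch's red stop block, in the cover's way: box x -25 to 35 mm, y -6 to 6 mm; top at z 60 mm when up (the cover's underside is at z 52 mm). One piece with the press bar; moves down with it. This point: box x 5, y 0.
- bar_top (a point): Centre of the top face of the long red press bar with thin white stripes, one piece with the stop block: box x 50 to 90 mm, y -125 to -6 mm, on the ledge side; top at z 54 mm when up, 44 mm fully down. A finger can slide along it in y while pressing; its middle line (x 70) is 26 mm from the cover's edge.
- lotion: Green lotion bottle with white cap, 54 mm wide, 100 mm high, loose, standing on the counter near the box, like the next two; origin at the centre of its underside. Leave alone.
- cream: White cream jar with black cap, 60 mm wide, 50 mm high, loose; origin at the centre of its underside. Leave alone.
- tumbler: Green tumbler, 70 mm wide, 90 mm high, loose; origin at the centre of its underside. Leave alone.

How it is judged:
By the outcome, as a careful person would: the job done as asked, in the order asked, and still so for the second after the job is handed in, with the robot touching nothing.
It also fails if it takes over 38 s, if anything falls off the work surface, if the arm or the gripper's body presses on something with over 40 N, if the wrist force passes 120 N, or if a joint passes its speed limit or range.

## Working session

There is one attempt and no reset: what is moved stays moved. The work goes in short steps, Python scripts to look and compute and a tool call to move; the robot and the scene stay as the last step left them, time stands still between calls to the robot, and variables do not carry over. Pictures are saved under pics/ and viewed, about 8 in all and at most 12, crops included, and the job is handed in when it is done.

Besides the shell and the picture viewer there is one more tool, called after "Emit:" as name([rows], argument=value, ...), one row to a line, values as JSON. carry_out: Moves the arm, as the interface text tells. Its arguments: {"type":"object","properties":{"commands":{"type":"array","items":{"type":"array","items":{"type":"array","items":{"type":"number"}}}},"grip_force":{"type":"number"}},"required":["commands"]}

```bash
mkdir -p pics
python3 - <<'E'
from bench import r, viewer
import cv2
for n in("scene","top"):
    im=viewer.snapshot(n); cv2.imwrite(f"pics/{n}0.png",im[:,:,::-1]); c=viewer.calibration(n); print(n,c)
print(r.sense())
E
```

```text
scene {'camera_matrix': array([[493.72778845,   0.        , 320.73713299],
       [  0.        , 493.72778845, 242.71087713],
       [  0.        ,   0.        ,   1.        ]]), 'rvec': array([ 0.76592542,  2.61655947, -1.06481819]), 'tvec': array([ 449.07927094, -225.2694878 , 1061.1004302 ])}
top {'camera_matrix': array([[472.23389062,   0.        , 315.72376069],
       [  0.        , 472.23389062, 239.69291916],
       [  0.        ,   0.        ,   1.        ]]), 'rvec': array([ 2.20036421, -2.1351308 ,  0.16090722]), 'tvec': array([ 56.30091509, 610.18940113, 716.42050674])}
{'time': 0.1, 'joint_pos': array([-7.10696523e+01,  7.51035476e+00,  8.53237080e+01,  1.24967095e-03,
        8.72628606e+01, -4.89246430e+00]), 'qd': array([ 0.01332202, -0.21599805, -0.16227507, -0.05701202, -0.06379195,
        0.05207669]), 'joint_efforts': array([ 1.16786367e-03, -5.70952713e+01, -5.01941800e+01, -2.16123935e-04,
        8.15375475e-03, -3.69573752e-05]), 'tool_pos': array([ 242.21253481, -548.37846468,  226.34739014]), 'tcp_rot': array([-1.79903536e+02, -9.50977927e-03,  2.38227433e+01]), 'ft_force': array([ 0.15911713, -0.47002527,  0.62476666]), 'wrist_torque': array([-0.06378498, -0.00465432, -0.00517311]), 'finger_gap': 85.25117405221994}
```

View pics/top0.png

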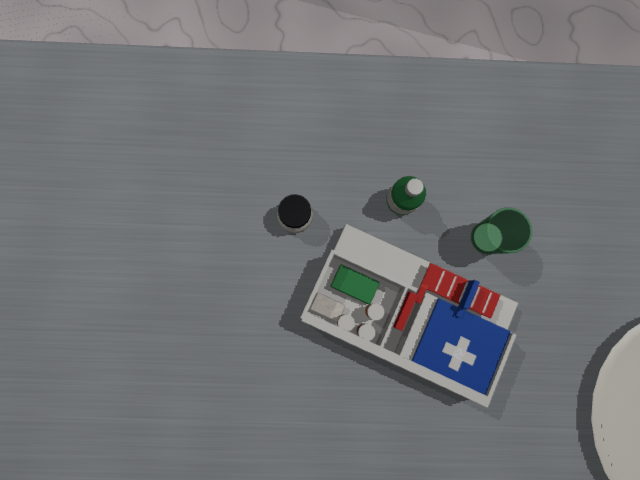

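View pics/scene0.png

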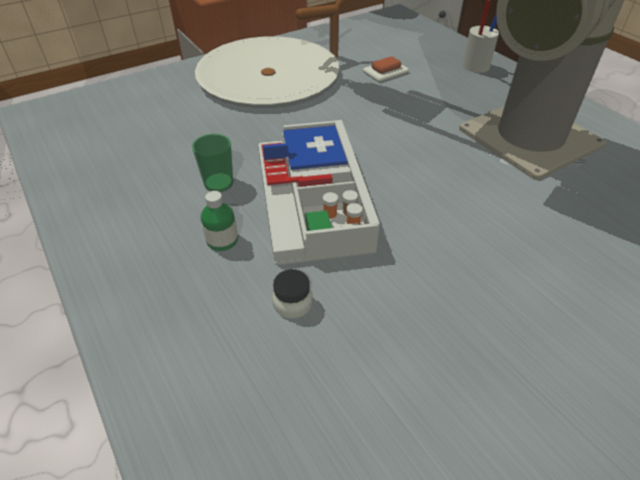

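The top view shows the box, with its compartment at about (350,300), the cover cross at (460,352), the ear at (468,296) and the bar from about (425,275) to (498,303). The lotion bottle is at (408,195), the tumbler at (500,232) and the jar at (295,213). I'll enlarge it for corner readings.

Run:
```python
import cv2
im=cv2.imread("pics/top0.png")[215:415,290:530]
cv2.imwrite("pics/crop0.png",cv2.resize(im,None,fx=3,fy=3,interpolation=cv2.INTER_CUBIC))
```

```text
(no output)
```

View pics/crop0.png

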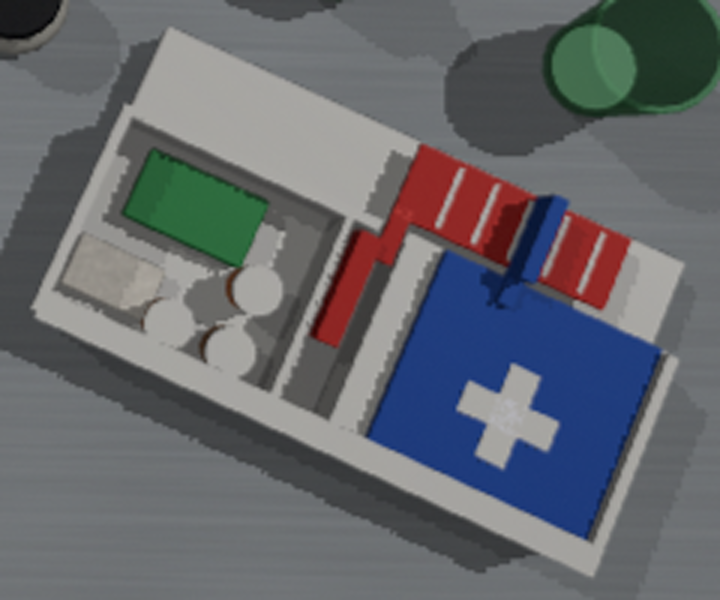

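```bash
cat > h.py <<'E'
import numpy as np, cv2
from scipy.optimize import least_squares
from bench import r, viewer
def proj(n,P,c=None):
    c=c or viewer.calibration(n)
    return cv2.projectPoints(np.array(P,float),c["rvec"],c["tvec"],c["camera_matrix"],None)[0][:,0]
def ray(n,uv,z):
    c=viewer.calibration(n);R=cv2.Rodrigues(c["rvec"])[0];o=-R.T@c["tvec"].ravel()
    d=R.T@np.linalg.inv(c["camera_matrix"])@np.array([*uv,1.]);return o+d*(z-o[2])/d[2]
def T(p,B):
    x,y,a=p;c,s=np.cos(a),np.sin(a);B=np.atleast_2d(np.array(B,float))
    return np.c_[x+c*B[:,0]-s*B[:,1],y+s*B[:,0]+c*B[:,1],B[:,2]]
E
python3 - <<'E'
from h import *
D=[(-75,140,66,35,312),(-75,-165,66,595,577),(45,-165,66,677,357),(95,140,32,168,27),(95,-165,32,684,264),(90,-6,54,422,143),(90,-125,54,632,238),(50,-125,54,606,308),(-25,6,60,312,338),(-25,-6,60,335,347)]
D=np.array(D,float);uv=D[:,3:]/3+[290-.33,215-.33]
C=np.array([(440,250),(663,352)])/3+[289.67,214.67]
c=viewer.calibration("top")
def f(p):
    yc=-98+p[3]
    return np.r_[(proj("top",T(p[:3],D[:,:3]),c)-uv).ravel(),(proj("top",T(p[:3],[(44,yc+60,60),(44,yc-60,60)]),c)-C).ravel()]
x0=ray("top",uv[8],60)
s=least_squares(f,[*x0[:2],-.4,5]);print(s.x,np.degrees(s.x[2]),np.round(s.fun.reshape(-1,2),1).tolist())
p=s.x
for n,b in dict(ear=(70,-78+p[3],72),bar0=(70,-125,54),bar1=(70,-6,54)).items():print(n,T(p[:3],b))
for n,q,z in [("lotioncap",(415,187),100),("jar",(295,211),50),("tumb bottom",(487,238),4)]:
    w=ray("top",q,z);ca,sa=np.cos(p[2]),np.sin(p[2]);d=w[:2]-p[:2];print(n,w,"box",[ca*d[0]+sa*d[1],-sa*d[0]+ca*d[1]])
E
```

```text
[ 4.95981977e+02 -6.35271849e+01 -4.06522702e-01  1.09622252e+00] -23.292035085165438 [[-0.9, 1.3], [-1.2, 0.6], [1.3, -0.7], [-0.4, -1.3], [1.0, -0.1], [-0.1, -0.1], [-0.1, 0.6], [-1.1, 1.0], [0.7, -0.2], [0.3, 0.2], [1.6, -0.4], [-0.9, -1.0]]
ear [[ 529.86794842 -161.84265654   72.        ]]
bar0 [[ 510.84984487 -206.01910227   54.        ]]
bar1 [[557.90456567 -96.71744057  54.        ]]
lotioncap [684.15606551 -69.70962737 100.        ] box [np.float64(175.2828034798602), np.float64(68.7288061988661)]
jar [651.21572784 108.92910751  50.        ] box [np.float64(74.39011912848527), np.float64(219.78353035310423)]
tumb bottom [ 624.40179544 -214.270812      4.        ] box [np.float64(177.56049397882944), np.float64(-87.67874163254012)]
```

Emit:
carry_out([
  [[0,200,-110,0,0,0,-20],[0,200,-110,0,0,0,-20],[0,200,-110,0,0,0,-20],[0,200,-110,0,0,0,-20],[0,200,-110,0,0,0,-20]],
], grip_force=20)

```text
time: 0.72
tool_pos: [382.4, -365.0, 227.0]
tcp_rot: [-180.0, -0.0, 44.1]
ft_force: [-0.2, -0.6, 0.2]
finger_gap: 0.1
```

Emit:
carry_out([
  [[0,56,-9,0,0,0,-8],[0,112,-18,0,0,0,-16],[0,168,-27,30,0,0,-22.7],[0,226,-34,60,0,0,-22.7],[0,226,-34,85,0,0,-22.7]],
])

```text
time: 1.35
tool_pos: [521.7, -184.3, 141.0]
tcp_rot: [-180.0, -0.0, 66.7]
ft_force: [-0.4, 0.0, -0.2]
finger_gap: 0.3
```

Run:
```python
from h import *
for n in("top","scene"): 
    im=viewer.snapshot(n)
    if n=="top": a=cv2.resize(im[200:420,380:580],None,fx=2.7,fy=2.7,interpolation=2)
    else: b=cv2.resize(im[100:280,180:360],(540,594),interpolation=2)
cv2.imwrite("pics/a1.png",np.hstack([cv2.resize(a,(400,440)),cv2.resize(b,(400,440))])[:,:,::-1]); s=r.sense();print(s)
print(proj("top",[s["tool_pos"]+[0,0,-19]]),proj("scene",[s["tool_pos"]+[0,0,-19]]))
```

```text
{'time': 1.45, 'joint_pos': array([-2.49921533e+01,  3.64937612e+00,  9.88135849e+01, -1.98248205e-02,
        7.79467722e+01, -1.58944517e+00]), 'qd': array([-1.85234165, -2.31518689, -2.54112455, -0.27503661,  2.66876294,
       -0.51467678]), 'joint_efforts': array([  1.38613008, -52.66953349, -50.07508993,   0.20515271,
        -1.01493169,   0.19236232]), 'tool_pos': array([ 518.19649578, -185.20094532,  138.08417601]), 'tcp_rot': array([-1.79589887e+02,  7.98531963e-03,  6.66015296e+01]), 'ft_force': array([-0.40695442, -0.86631694, -0.21705543]), 'wrist_torque': array([-0.00505768,  0.04749619,  0.0219307 ]), 'finger_gap': -0.063729322876482}
[[499.24069054 301.5193287 ]] [[272.49470523 120.09814079]]
```

View pics/a1.png

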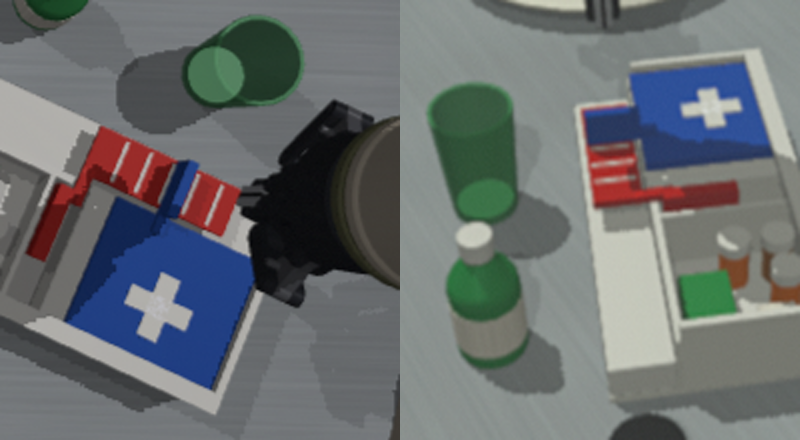

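Emit:
carry_out([
  [[0,0,0,20,0,0,0],[0,0,0,40,0,0,0],[0,0,0,58,0,0,0],[0,0,0,58,0,0,0],[0,0,0,58,0,0,0]],
])

```text
time: 2.08
tool_pos: [520.6, -186.7, 84.7]
tcp_rot: [180.0, 0.0, 66.5]
ft_force: [-0.7, -0.3, 0.1]
finger_gap: 0.2
```

```bash
cat >> h.py <<'E'
def st():
    s=r.sense();p=(495.98,-63.53,-.4065);d=s["tool_pos"][:2]-p[:2];c,q=np.cos(p[2]),np.sin(p[2]);F=s["ft_force"]
    print("t",s["time"],"box",np.round([c*d[0]+q*d[1],-q*d[0]+c*d[1],s["tool_pos"][2]-19],1),"F",np.round([c*F[0]+q*F[1],-q*F[0]+c*F[1],F[2]],1),"rot",np.round(s["tcp_rot"],1))
E
python3 -c "
from h import *
st()"
```

```text
t 2.075 box [  71.3 -103.4   65.7] F [-0.5 -0.6  0.1] rot [180.    0.   66.5]
```

Emit:
carry_out([
  [[0,0,0,8,0,0,0],[0,0,0,14,0,0,0],[0,0,0,16,0,0,0],[0,0,0,16,0,0,0]],
])

```text
time: 2.58
tool_pos: [520.3, -186.3, 68.1]
tcp_rot: [-180.0, -0.0, 66.5]
ft_force: [-0.1, 0.2, 0.3]
finger_gap: -0.3
```

Emit:
carry_out([
  [[0,0,0,3,0,0,0],[0,0,0,3,0,0,0]],
])

```text
time: 2.82
tool_pos: [520.3, -186.4, 65.1]
tcp_rot: [-180.0, 0.0, 66.5]
ft_force: [0.5, -0.1, -0.4]
finger_gap: -0.1
```

Run:
```python
from h import *
st()
im=viewer.snapshot("wrist");cv2.imwrite("pics/w1.png",im[:,:,::-1])
```

```text
t 2.825 box [  70.9 -103.2   46.1] F [ 0.5  0.1 -0.4] rot [-180.     0.    66.5]
```

View pics/w1.png

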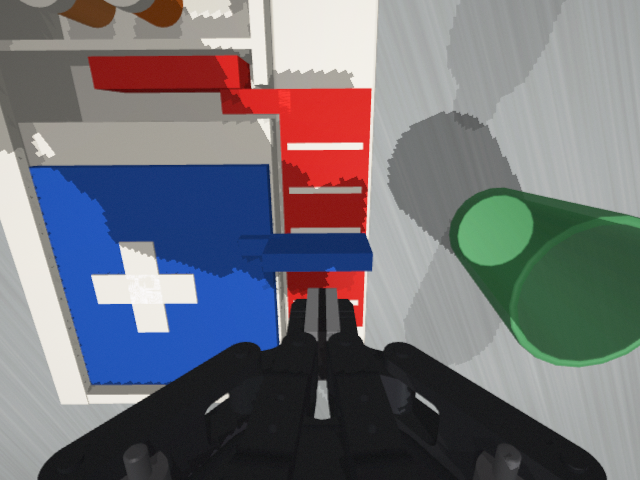

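The wrist view shows the shut fingertips at (322,295), over the striped bar and centred on it, just behind the ear at (315,252). There is no contact yet, so I'll keep feeling downward.

Emit:
carry_out([
  [[0,0,0,3,0,0,0],[0,0,0,3,0,0,0]],
])

```text
time: 3.12
tool_pos: [520.2, -186.3, 62.0]
tcp_rot: [-180.0, -0.0, 66.5]
ft_force: [-1.0, 0.1, -0.2]
finger_gap: 0.3
```

Emit:
carry_out([
  [[0,0,0,2,0,0,0],[0,0,0,2,0,0,0]],
])

```text
time: 3.38
tool_pos: [520.3, -186.4, 60.0]
tcp_rot: [-180.0, -0.0, 66.5]
ft_force: [0.4, 0.7, -0.0]
finger_gap: 0.0
```

Run:
```python
from h import *
st()
s=r.sense();R=cv2.Rodrigues(viewer.calibration("wrist")["rvec"])[0]
t=s["tool_pos"]; u=np.array([-np.sin(-.4065),np.cos(-.4065),0]); v=np.array([u[1],-u[0],0])
for dz in(19,10,5,0): print(dz,proj("wrist",[t+11*u+[0,0,-dz],t-11*u+[0,0,-dz],t+11*u+14*v+[0,0,-dz]]).round().tolist())
p=(495.98,-63.53,-.4065)
print(proj("wrist",T(p,[(90,-6,54),(50,-6,54),(90,-125,54),(50,-125,54),(90,-6,44),(90,-125,44),(90,-125,32),(44,-77,84),(89,-77,84)])).round().tolist())
im=viewer.snapshot("wrist")
a=viewer.snapshot("scene")
cv2.imwrite("pics/w2.png",np.hstack([cv2.resize(im[200:360,240:400],(400,400),interpolation=2),cv2.resize(a[120:220,230:330],(400,400),interpolation=2)])[:,:,::-1])
```

```text
t 3.375 box [  70.9 -103.2   41. ] F [ 0.1  0.8 -0. ] rot [-180.    -0.    66.5]
19 [[322.0, 265.0], [322.0, 302.0], [348.0, 265.0]]
10 [[322.0, 272.0], [322.0, 310.0], [349.0, 272.0]]
5 [[322.0, 277.0], [322.0, 315.0], [350.0, 277.0]]
0 [[322.0, 281.0], [322.0, 321.0], [351.0, 281.0]]
[[367.0, 88.0], [271.0, 88.0], [358.0, 332.0], [282.0, 332.0], [365.0, 89.0], [356.0, 321.0], [354.0, 310.0], [254.0, 274.0], [367.0, 274.0]]
```

View pics/w2.png

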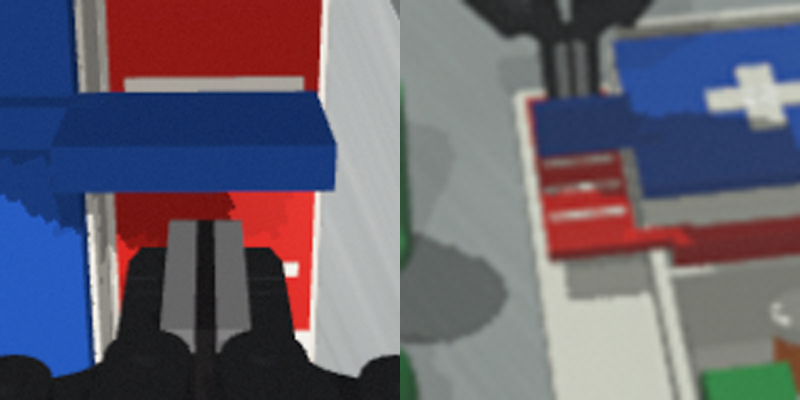

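The force is still zero with the nominal tip at 41. I'll check whether the stop block has moved by comparing the top and scene images with the first ones.

Run:
```python
from h import *
for n,(y0,y1,x0,x1) in dict(scene=(160,200,255,345),top=(280,335,390,425)).items():
    a=cv2.imread(f"pics/{n}0.png")[y0:y1,x0:x1,::-1].astype(int);b=viewer.snapshot(n)[y0:y1,x0:x1].astype(int)
    red=lambda i:(i[...,0]>90)&(i[...,1]<60)
    print(n,red(a).sum(),red(b).sum(),(red(a)^red(b)).sum(),np.argwhere(red(a)).mean(0),np.argwhere(red(b)).mean(0))
st()
```

```text
scene 615 642 43 [16.64390244 38.94634146] [16.40031153 39.3317757 ]
top 441 362 85 [25.70068027 20.08163265] [24.91712707 20.59116022]
t 3.575 box [  71.1 -103.2   41.4] F [-0.2  0.4 -0.3] rot [180.    0.   66.5]
```

Emit:
carry_out([
  [[0,0,0,3,0,0,0],[0,0,0,3,0,0,0]],
])

```text
time: 3.82
tool_pos: [520.1, -186.3, 56.9]
tcp_rot: [-180.0, -0.0, 66.5]
ft_force: [0.1, -0.5, 0.4]
finger_gap: 0.4
```

Emit:
carry_out([
  [[0,0,0,3,0,0,0],[0,0,0,3,0,0,0]],
])

```text
time: 4.08
tool_pos: [520.1, -186.3, 53.9]
tcp_rot: [-180.0, -0.0, 66.5]
ft_force: [0.1, 0.7, 0.1]
finger_gap: 0.0
```

Emit:
carry_out([
  [[0,0,0,3,0,0,0],[0,0,0,3,0,0,0]],
])

```text
time: 4.32
tool_pos: [520.2, -186.3, 51.0]
tcp_rot: [-180.0, -0.0, 66.5]
ft_force: [0.1, 1.0, 0.6]
finger_gap: 0.1
```

Run:
```python
from h import *
st()
im=viewer.snapshot("wrist");b=viewer.snapshot("top")
cv2.imwrite("pics/w3.png",np.hstack([cv2.resize(im[180:380,220:420],(400,400),interpolation=2),cv2.resize(b[250:350,430:530],(400,400),interpolation=2)])[:,:,::-1])
```

```text
t 4.325 box [  70.8 -103.2   32. ] F [-0.3  1.   0.6] rot [-180.    -0.    66.5]
```

View pics/w3.png

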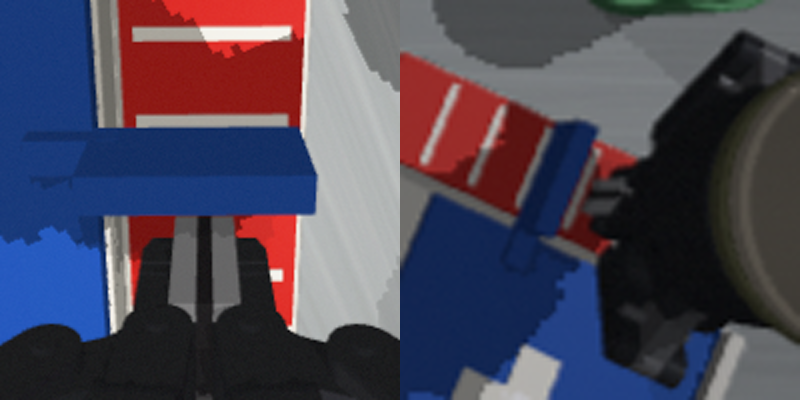

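Run:
```python
from h import *
p=(495.98,-63.53,-.4065)
a=cv2.imread("pics/scene0.png")[:,:,::-1].astype(int);b=viewer.snapshot("scene").astype(int)
for c in (270,290,310,320): 
    f=lambda i:[tuple(v) for v in i[170:192,c][:, :2]]
    red=lambda i:[int(k)+165 for k in np.where((i[165:195,c,0]>80)&(i[165:195,c,1]<60))[0]]
    print(c,red(a),red(b))
for h in(54,44): print(h,proj("scene",T(p,[(90,-6,h),(35,6,h+6)])).round(1).tolist(), proj("wrist",T(p,[(90,-60,h),(50,-60,h),(90,-125,h)])).round(1).tolist())
w=viewer.snapshot("wrist").astype(int)
y=int(proj("wrist",T(p,[(90,-60,54)]))[0,1]);k=np.where((w[y,:,0]>100)&(w[y,:,1]<70))[0];print(y,k.min(),k.max())
print(w[230:300:4,322].tolist())
st()
```

```text
270 [169, 170, 171, 176, 177, 178, 179, 180, 181, 182, 183, 184] [169, 170, 171, 176, 177, 178, 179, 180, 181, 182, 183]
290 [178, 179, 180, 181, 182] [178, 179, 180, 181, 182]
310 [177, 178, 179, 180, 181, 182, 183, 184] [177, 178, 179, 180, 181, 182, 183, 184]
320 [176, 177, 178, 179, 180, 181, 182, 183] [176, 177, 178, 179, 180, 181, 182, 183]
54 [[268.1, 183.3], [300.0, 181.7]] [[364.4, 218.5], [274.1, 218.6], [359.4, 342.2]]
44 [[268.5, 187.7], [300.2, 186.1]] [[361.9, 212.6], [276.9, 212.7], [357.4, 330.5]]
218 280 369
[[143, 26, 23], [143, 28, 24], [169, 165, 157], [154, 153, 151], [22, 46, 100], [20, 47, 100], [19, 47, 100], [21, 46, 100], [21, 48, 100], [21, 48, 100], [22, 57, 123], [25, 58, 123], [25, 57, 123], [23, 57, 122], [39, 54, 113], [24, 19, 22], [20, 18, 19], [23, 24, 24]]
t 4.525 box [  71.1 -103.2   32.4] F [ 1.  -0.2  0.3] rot [180.   -0.   66.5]
```

Emit:
carry_out([
  [[0,0,0,3,0,0,0],[0,0,0,3,0,0,0]],
])

```text
time: 4.78
tool_pos: [520.7, -186.6, 48.5]
tcp_rot: [180.0, -0.0, 66.5]
ft_force: [0.1, 0.4, 2.2]
finger_gap: 0.1
```

Emit:
carry_out([
  [[0,0,0,3,0,0,0],[0,0,0,3,0,0,0]],
])

```text
time: 5.03
tool_pos: [520.7, -186.6, 45.4]
tcp_rot: [180.0, 0.0, 66.5]
ft_force: [0.7, 0.6, 3.9]
finger_gap: 0.1
```

Emit:
carry_out([
  [[0,0,0,2,0,0,0],[0,0,0,4,0,0,0],[0,0,0,4,0,0,0]],
])

```text
time: 5.4
tool_pos: [520.7, -186.6, 41.4]
tcp_rot: [180.0, 0.0, 66.5]
ft_force: [0.7, -0.4, 5.5]
finger_gap: 0.1
```

Run:
```python
from h import *
a=cv2.imread("pics/scene0.png")[:,:,::-1].astype(int);b=viewer.snapshot("scene").astype(int)
for c in (270,290,310,320): 
    red=lambda i:[int(k)+165 for k in np.where((i[165:195,c,0]>80)&(i[165:195,c,1]<60))[0]]
    print(c,red(a),red(b))
st()
w=viewer.snapshot("wrist")
cv2.imwrite("pics/w4.png",np.hstack([cv2.resize(w[120:420,170:470],(400,400),interpolation=2),cv2.resize(b[110:210,220:320].astype('uint8'),(400,400),interpolation=2)])[:,:,::-1])
```

```text
270 [169, 170, 171, 176, 177, 178, 179, 180, 181, 182, 183, 184] [166, 167, 168, 173, 174, 175, 180, 181, 182, 183, 184, 185, 186, 187]
290 [178, 179, 180, 181, 182] [182, 183, 184, 185]
310 [177, 178, 179, 180, 181, 182, 183, 184] [180, 181, 182, 183, 184]
320 [176, 177, 178, 179, 180, 181, 182, 183] [179, 180, 181, 182, 183]
t 5.45 box [  71.4 -103.3   22.5] F [2.6 0.  4.6] rot [180.    0.   66.5]
```

View pics/w4.png

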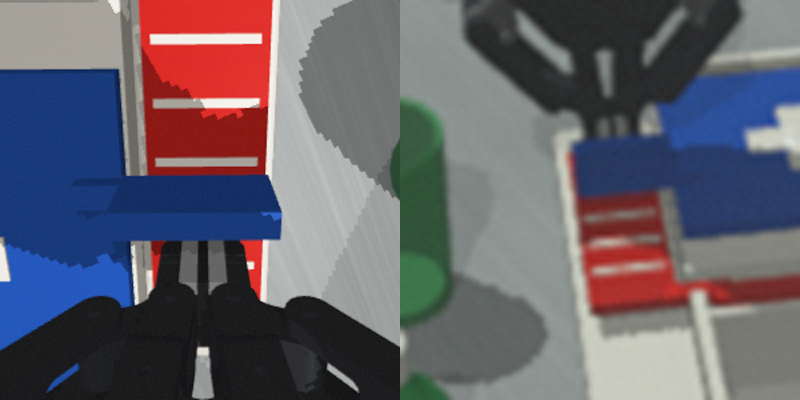

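The scene rows show the red parts down by about 4 px, roughly 9 mm, with a force of about 5 N, so the fingertip really is pressing the bar behind the ear. I'll press a little further, then push forward.

Emit:
carry_out([
  [[0,0,0,1.5,0,0,0],[0,3,0,1.5,0,0,0],[0,6,0,1.5,0,0,0],[0,9,0,1.5,0,0,0],[0,12,0,1.5,0,0,0]],
])

```text
time: 6.12
tool_pos: [525.0, -176.2, 40.0]
tcp_rot: [180.0, 0.1, 66.5]
ft_force: [-1.7, -4.6, 5.8]
finger_gap: 0.0
```

Emit:
carry_out([
  [[0,3,0,0,0,0,0],[0,6,0,0,0,0,0],[0,9,0,0,0,0,0],[0,12,0,0,0,0,0],[0,15,0,0,0,0,0]],
])

```text
time: 6.75
tool_pos: [530.8, -162.6, 40.0]
tcp_rot: [-180.0, 0.1, 66.5]
ft_force: [-2.3, -5.2, 6.6]
finger_gap: -0.1
```

Emit:
carry_out([
  [[0,3,0,0,0,0,0],[0,6,0,0,0,0,0],[0,9,0,0,0,0,0],[0,12,0,0,0,0,0],[0,15,0,0,0,0,0]],
])

```text
time: 7.38
tool_pos: [536.8, -148.9, 40.0]
tcp_rot: [-180.0, 0.1, 66.5]
ft_force: [-2.2, -4.1, 6.0]
finger_gap: 0.2
```

```bash
cat >> h.py <<'E'
def cov():
    # cover value from the white cross on blue in the top view
    b=viewer.snapshot("top");h=cv2.cvtColor(b,cv2.COLOR_RGB2HSV)
    m=((h[...,0]>105)&(h[...,0]<130)&(h[...,1]>120)).astype('uint8')
    m[:, :290]=0
    w=ray("top",(0,0),60); q=np.argwhere(m)[:,::-1]
    p=(495.98,-63.53,-.4065);W=np.array([ray("top",u,60) for u in q[::3]]);d=W[:,:2]-p[:2]
    X=np.c_[np.cos(p[2])*d[:,0]+np.sin(p[2])*d[:,1],-np.sin(p[2])*d[:,0]+np.cos(p[2])*d[:,1]]
    k=X[(X[:,0]>-55)&(X[:,0]<35)]; print("cover y front",np.percentile(k[:,1],99.3),"-> value",np.percentile(k[:,1],99.3)+38,"rear",k[:,1].min()+158)
    return b
E
python3 -c "
from h import *
st();cov()"
```

```text
t 7.375 box [ 71.2 -62.3  21. ] F [-0.3 -4.6  6. ] rot [-1.80e+02  1.00e-01  6.65e+01]
cover y front -9.530123011913949 -> value 28.46987698808605 rear 28.787208926944743
```

Emit:
carry_out([
  [[0,2,0,0,0,0,0],[0,4,0,0,0,0,0],[0,6,0,0,0,0,0],[0,8,0,0,0,0,0]],
])

```text
time: 7.92
tool_pos: [539.9, -141.6, 39.9]
tcp_rot: [-180.0, 0.1, 66.5]
ft_force: [-3.8, -5.1, 6.3]
finger_gap: -0.1
```

Emit:
carry_out([
  [[0,3,0,0,0,0,0],[0,6,0,0,0,0,0],[0,9,0,0,0,0,0],[0,12,0,0,0,0,0],[0,15,0,0,0,0,0]],
])

```text
time: 8.55
tool_pos: [545.8, -127.8, 39.9]
tcp_rot: [-180.0, 0.1, 66.5]
ft_force: [-1.5, -5.3, 5.9]
finger_gap: -0.1
```

```bash
python3 -c "
from h import *
st();cov()"
```

```text
t 8.55 box [ 71.2 -39.3  20.9] F [ 0.7 -5.5  5.9] rot [-1.80e+02  1.00e-01  6.65e+01]
cover y front 13.14045254085048 -> value 51.14045254085048 rear 52.523253553210154
```

Emit:
carry_out([
  [[0,-2,0,0,0,0,0],[0,-2,0,-8,0,0,0],[0,-2,0,-16,0,0,0],[0,0,0,-16,0,0,0],[0,6,0,-16,0,0,0]],
])

```text
time: 9.22
tool_pos: [548.6, -121.9, 56.0]
tcp_rot: [180.0, 0.1, 66.5]
ft_force: [-1.3, -4.5, 3.2]
finger_gap: 0.1
```

Emit:
carry_out([
  [[0,6,0,0,0,0,0],[0,12,0,0,0,0,0],[0,18,0,0,0,0,0],[0,24,0,0,0,0,0],[0,30,0,0,0,0,0]],
])

```text
time: 9.85
tool_pos: [560.8, -93.4, 55.8]
tcp_rot: [-180.0, 0.0, 66.5]
ft_force: [-1.3, -4.0, 3.5]
finger_gap: 0.1
```

Emit:
carry_out([
  [[0,6,0,0,0,0,0],[0,12,0,0,0,0,0],[0,18,0,0,0,0,0],[0,24,0,0,0,0,0],[0,30,0,0,0,0,0]],
])

```text
time: 10.48
tool_pos: [572.5, -65.8, 55.6]
tcp_rot: [-180.0, 0.0, 66.5]
ft_force: [-4.1, -2.2, 2.2]
finger_gap: -0.2
```

```bash
python3 -c "
from h import *
st();cov()"
```

```text
t 10.475 box [71.2 28.2 36.6] F [-2.9 -3.7  2.2] rot [-180.     0.    66.5]
cover y front 78.62420560905075 -> value 116.62420560905075 rear 152.44193713934692
```

Emit:
carry_out([
  [[0,6,0,0,0,0,0],[0,12,0,0,0,0,0],[0,18,0,0,0,0,0],[0,24,0,0,0,0,0],[0,30,0,0,0,0,0]],
])

```text
time: 11.15
tool_pos: [584.4, -38.3, 55.6]
tcp_rot: [-180.0, 0.0, 66.5]
ft_force: [-3.8, -2.5, 1.3]
finger_gap: -0.1
```

Emit:
carry_out([
  [[0,4,0,0,0,0,0],[0,8,0,0,0,0,0],[0,12,0,0,0,0,0],[0,15,0,0,0,0,0]],
])

```text
time: 11.65
tool_pos: [590.4, -24.8, 55.6]
tcp_rot: [-180.0, 0.0, 66.5]
ft_force: [-4.2, -2.2, 0.6]
finger_gap: 0.1
```

```bash
python3 -c "
from h import *
st();cov()"
```

```text
t 11.65 box [71.4 72.9 36.6] F [-3.  -3.7  0.6] rot [-180.     0.    66.5]
cover y front 123.27615542864083 -> value 161.27615542864083 rear 162.6856493523293
```

Emit:
carry_out([
  [[0,2,0,0,0,0,0],[0,4,0,0,0,0,0],[0,6,0,0,0,0,0],[0,7,0,0,0,0,0]],
])

```text
time: 12.2
tool_pos: [593.8, -18.4, 56.1]
tcp_rot: [179.9, -0.0, 66.5]
ft_force: [-0.1, -1.1, -1.0]
finger_gap: 0.0
```

Emit:
carry_out([
  [[0,1,0,0,0,0,0],[0,2,0,0,0,0,0]],
])

```text
time: 12.45
tool_pos: [594.4, -16.8, 56.0]
tcp_rot: [180.0, -0.0, 66.5]
ft_force: [0.6, -0.6, 0.0]
finger_gap: 0.1
```

Emit:
carry_out([
  [[0,1,0,0,0,0,0],[0,1,0,0,0,0,0]],
])

```text
time: 12.7
tool_pos: [594.6, -16.3, 56.0]
tcp_rot: [180.0, 0.0, 66.5]
ft_force: [-1.0, -5.2, 2.1]
finger_gap: 0.1
```

Emit:
carry_out([
  [[0,1,0,0,0,0,0],[0,1,0,0,0,0,0]],
])

```text
time: 12.95
tool_pos: [594.6, -16.1, 55.9]
tcp_rot: [180.0, 0.1, 66.5]
ft_force: [-2.1, -7.9, 2.6]
finger_gap: 0.2
```

```bash
python3 -c "
from h import *
st();cov()"
```

```text
t 12.95 box [71.8 82.5 36.9] F [ 1.2 -8.1  2.6] rot [1.80e+02 1.00e-01 6.65e+01]
cover y front 132.35175829993847 -> value 170.35175829993847 rear 171.9435646454667
```

The force rises to 8 N while the position stalls, so the cover is at the end stop. I'll back off, lift and check.

Emit:
carry_out([
  [[0,-6,0,0,0,0,0],[0,-14,0,0,0,0,0],[0,-14,0,-40,0,0,0],[0,-14,0,-90,0,0,0],[0,-60,0,-140,0,0,0]],
])

```text
time: 13.62
tool_pos: [572.8, -65.1, 193.3]
tcp_rot: [180.0, -0.1, 66.7]
ft_force: [0.2, -2.0, 0.6]
finger_gap: -0.2
```

Emit:
carry_out([
  [[0,-50,0,0,0,0,0],[0,-100,0,0,0,0,0],[0,-150,0,0,0,0,0],[0,-200,0,0,0,0,0],[0,-200,0,0,0,0,0]],
])

```text
time: 14.25
tool_pos: [491.2, -252.9, 191.7]
tcp_rot: [-180.0, 0.0, 66.3]
ft_force: [-0.5, 0.9, -1.1]
finger_gap: -0.5
```

Run:
```python
from h import *
st();b=cov();s=viewer.snapshot("scene")
p=(495.98,-63.53,-.4065)
for h in(60,52): print(h,proj("top",T(p,[(-25,0,h),(35,0,h)])).round(1).tolist(),proj("scene",T(p,[(5,0,h),(70,-60,h-6)])).round(1).tolist())
cv2.imwrite("pics/end.png",np.hstack([cv2.resize(b[170:400,270:540],(400,341),interpolation=2),cv2.resize(s[110:330,180:390],(400,341),interpolation=2)])[:,:,::-1])
```

```text
t 14.25 box [  70.5 -175.8  172.7] F [-0.8  0.6 -1.1] rot [-180.     0.    66.3]
cover y front 132.36215354601322 -> value 170.36215354601322 rear 171.86522207753762
60 [[398.0, 328.8], [413.6, 292.8]] [[316.5, 177.8], [276.3, 163.8]]
52 [[397.0, 328.5], [412.4, 292.8]] [[316.5, 181.4], [276.6, 167.3]]
```

View pics/end.png

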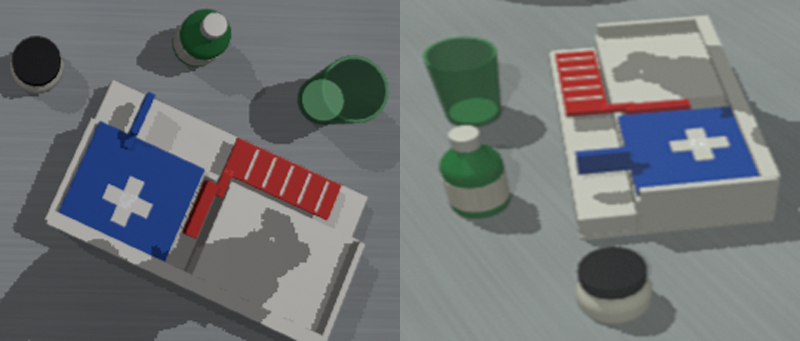

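The cover lies at the compartment end and the three loose things stand where they were. One numeric check of the catch height, then hand in.

Run:
```python
from h import *
a=cv2.imread("pics/scene0.png")[:,:,::-1].astype(int);b=viewer.snapshot("scene").astype(int)
for c in (270,310,320):
    red=lambda i:[int(k)+165 for k in np.where((i[165:195,c,0]>80)&(i[165:195,c,1]<60))[0]]
    print(c,red(a)[0:1],red(a)[-1:],red(b)[0:1],red(b)[-1:])
up=red(b)[0]<=177
if up: print(r.hand_in())
```

```text
270 [169] [184] [169] [183]
310 [177] [184] [177] [182]
320 [176] [183] [176] [181]
the job is handed in; nothing more can be done
None
```

The medicine box is closed and locked, and the job is handed in at about 14.4 s of the 38 s limit. It reports no verdict.

With the fingers shut, I pressed the red bar down about 9 mm. I held it there while pushing the ear until the cover lay on the catch, at about 51 mm of travel. I then lifted the finger clear of the bar and pushed the cover on to the end stop, where the force rose to 8 N as the position stalled. Finally I backed off and lifted away.

**Last checks:**
- **Cover:** it reads 170.4 mm at its front edge and 171.9 mm at its rear edge, against 172 mm for fully home. That agrees within camera accuracy, and it did not move after I withdrew.
- **Catch:** its red top edge is at the same pixel rows as at the start (177 and 176), so it has sprung up behind the cover. When pressed it was 3 rows lower.
- **Loose things:** by eye in the final picture, the lotion bottle, cream jar and tumbler are standing where they were.

**Disagreements:** the fingertip met the bar about 24 mm lower than the stated 19 mm tip offset predicted. I found the bar by force instead, in steps of 2–3 mm, with no force reading above about 8 N. During the last push I also read 1–3.5 N of upward force, which I did not explain.

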